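# Clear the light gauge and hold the test prism in its beam

## Robot

A 6-joint arm with a two-finger parallel gripper is mounted at the origin on the work surface. World frame = base frame: x ahead of the robot, y to its left, z up, the work surface at z = 0. Lengths are in m, angles in rad, forces in N, time in s.
With the tool pointing down it reaches from about 0.3 to 0.825 m from the base axis. Payload 5.4 kg.
Tool frame: the origin (TCP) lies on the centre line of the jaws, within the pads' length; the fingertips stand ctrl.nose_length ahead of it and the grasp point (between the pads) lies 5 mm behind it (ctrl.nose_length is the distance from the TCP to the fingertips, in m); z points along the fingers, y is the line along which they close (so a half turn about z gives the same grasp; the last joint's range is limited). The gripper opens to 92 mm and grips with 3 to 60 N. Pads are 20 mm wide; open, the fingers measure 128 mm over their backs; the gripper's body (75 mm by 189 mm) begins 69 mm behind the grasp point.
Start: joints at [-1.453, 0.158, 1.597, -0, 1.386, -0.21], TCP at [0.185, -0.544, 0.195] pointing down, gripper open.
Joint ranges: [-2.91, 2.91], [-0.94, 2.29], [0.18, 2.7], [-1.29, 4.43], [0.17, 2.64], [-3, 3]. Speed limits (rad/s): [2.57, 2.57, 3.14, 3.14, 3.14, 3.14].

## Interface

Orientations are given as a unit quaternion [w, x, y, z].
In Python, from rig import ctrl, vision gives the robot as it stands.
- The arm moves only by the tool step_arm, never from a script. Its argument "plan" is a list that holds one entry, the list of rows, each a list of 5 numbers: the finger opening in mm, from 0 to 91.9, then the shift along the tool's x, y, z in mm, then the turn about the tool's z in rad. A call has exactly 5 rows; each row is the pose to reach, as a shift and turn from the pose commanded when the call began, along the tool's axes at that moment; what a row does not reach only later rows make up. A row lasts 1/10 s, in which the tool goes at most 50 mm and 8.59 degrees, less where a joint would pass 70% of its speed; a pose out of reach is approached as far as the arm can. A call with a gripper value outside its range is refused whole. The fingers move at their own pace and stop on an object; "squeeze" is the grip in N (left out, the last holds). Time passes only in rows, so rows that repeat a pose let the fingers close, or fill a call up. It gives the time, the measured TCP pose, the force, the opening and the grip force at its end, in the units of the state.
- ctrl.observe(): the state, without advancing time (a new reading comes with each control period).
- vision.grab_frame(name): name is "side" or "top" or "wrist"; returns a dict with "color" (400x640x3 uint8, blue, green, red), "fx", "fy", "cx", "cy" (pixels), "extrinsics" (4x4, takes a point from world to camera coordinates); the wrist camera has in their place "mount" (4x4, takes a point from camera to tool coordinates, whose origin is the TCP and whose axes are the flange's). Camera axes: x right, y down, z forward; pixel columns grow to the right and rows downward; lengths in m; the calibration is good to about 2 mm. A picture is of the moment at which its call begins: read the wrist's pose just before it. There is no depth.
- ctrl.close_job(): hands the job in; it is judged then, once.
The state is a dict: "time_s": time; "joint_positions": joint angles; "joint_velocities": joint speeds; "effort": joint torques, N m; "eef_pos": TCP position; "eef_rot": TCP orientation; "force": force on the tool from outside, world axes, zero at the start; "torque": the same for the moment, N m; "opening": finger opening in m; "grip_force": force on a finger pad.
Only numpy, scipy, OpenCV 4.12 (cv2) and the standard library are available. Lean on these libraries where they do the work, as an engineer would, in place of code of your own. Each camera call takes 0.05 s, during which the arm holds its last target. There are 200 camera calls.

## Task

Sweep the three rubber chips off the bed of the light gauge with the scraper block, never with fingers or arm, and set the scraper down on the table. Then grip the tall clear test prism by its two frosted narrow sides only, the gripper never touching its clear faces or top, and hold it upright in the middle of the light path, halfway between the lenses, clear faces square to them, not touching the gauge. Finish while still holding it there, and leave everything else where it is.

Things in the scene. Friction and masses are not known exactly. Their poses are not given: they have to be found in the camera images.
- gauge: light gauge, fixed to the table: grey bed 160 (own x) x 260 (own y) x 30 mm high with a white head 80 (x) x 64 (y) mm standing on each y end, head tops 110 mm above the table. Between the heads a flat steel bed strip is left, 130 mm wide along y, its top 30 mm above the table, open at both x ends. A lens ring stands 4 mm out of each head's inner face, so 122 mm are free between the lenses. The light runs level along own y. Origin: centre of the underside, on the table; z up
- light_mid (a point): middle of the light path, halfway between the two lenses, 85 mm above the table (55 mm above the bed); axes as the gauge's: y along the light, x along the open strip, z up
- prism_center (a point): centre of the tall test prism, a loose block of clear plastic 36 (own x) x 22 (own y) x 70 mm (z, upright), about 70 g, standing on the table. Its two frosted narrow sides (22 x 70 mm) face own +x and -x, the frosted layer is 3 mm thick; the clear polished faces (36 x 70 mm) face own +y and -y; the top is clear too and not to be touched. The place may be swapped with those of the scraper and the short prism
- prism_clear: the clear polished part of the tall prism (all but the two frosted sides), 30 x 22 x 70 mm; origin at the centre of the prism's underside, axes as prism_center
- scraper_center (a point): centre of the scraper, a loose plywood block with a rubber foot, 24 (own x, thickness) x 104 (own y, width) x 56 mm (z, height), about 110 g, standing upright on the table on its 24 x 104 mm rubber foot, which does the wiping. It fits between the gauge's heads with 13 mm to spare on each side
- chip1_center (a point): centre of a loose dark rubber chip, 26 (own x) x 18 (own y) x 10 mm (z), about 10 g, lying on the bed strip of the gauge, within 44 mm of the strip's mid-line; swept over either open end of the strip it drops 30 mm to the table
- chip2_center (a point): centre of a loose dark rubber chip, 26 (own x) x 18 (own y) x 10 mm (z), about 10 g, lying on the bed strip of the gauge, within 44 mm of the strip's mid-line; swept over either open end of the strip it drops 30 mm to the table
- chip3_center (a point): centre of a loose dark rubber chip, 26 (own x) x 18 (own y) x 10 mm (z), about 10 g, lying on the bed strip of the gauge, within 44 mm of the strip's mid-line; swept over either open end of the strip it drops 30 mm to the table
- short_prism: short test prism, same kind as the tall one but 36 x 22 x 36 mm, standing on the table; not part of the job, leave it alone; origin at the centre of its underside
- glue_jar: round jar, 64 mm across, 85 mm tall; not part of the job, leave it alone; origin at the centre of its underside
- spool: thread spool, 36 mm across, 48 mm tall; not part of the job, leave it alone; origin at the centre of its underside
- insole_pile: pile of insoles lying flat, about 250 x 86 x 42 mm, long side along own x; not part of the job, leave it alone; origin at the centre of its underside
- driver: screwdriver lying along own x, about 200 mm long; not part of the job, leave it alone
There are look-alikes about, which are no part of the job. What is shaped like the part that bears prism_center but purple is not meant.

How it is judged:
By the outcome, as a careful person would: the job done as asked, in the order asked, and still so for the second after the job is handed in, while the arm keeps its last pose, push and grip.
It also fails if it takes over 67 s, if anything falls off the work surface, if the arm or the gripper's body presses on something with over 40 N, if the wrist force passes 120 N, or if a joint passes its speed limit or range.

## Working session

There is one attempt and no reset: what is moved stays moved. The work goes in short steps, Python scripts to look and compute and a tool call to move; the robot and the scene stay as the last step left them, time stands still between calls to the robot, and variables do not carry over. Pictures are saved under pics/ and viewed, at most 10 in all, crops included, and the job is handed in when it is done.

Besides the shell and the picture viewer there is one more tool, called after "Emit:" as a command line: name --argument value ..., lists and objects as JSON in quotes. step_arm: Moves the arm, as the interface text tells. Its arguments: {"type":"object","properties":{"plan":{"type":"array","items":{"type":"array","items":{"type":"array","items":{"type":"number"}}}},"squeeze":{"type":"number"}},"required":["plan"]}

```bash
mkdir -p pics
cat > h.py <<'E'
import numpy as np, cv2
from rig import ctrl, vision
from scipy.spatial.transform import Rotation as R
def tool():
    s=ctrl.observe(); q=s["eef_rot"]; T=np.eye(4)
    T[:3,:3]=R.from_quat([q[1],q[2],q[3],q[0]]).as_matrix(); T[:3,3]=s["eef_pos"]; return T
def grab(n):
    T=tool(); f=vision.grab_frame(n)
    f["cw"]=T@f["mount"] if n=="wrist" else np.linalg.inv(f["extrinsics"])
    return f
def ray(f,px,z):
    d=f["cw"][:3,:3]@np.array([(px[0]-f["cx"])/f["fx"],(px[1]-f["cy"])/f["fy"],1]); o=f["cw"][:3,3]
    return o+d*(z-o[2])/d[2]
def proj(f,p):
    c=np.linalg.inv(f["cw"])@np.append(p,1); return [f["fx"]*c[0]/c[2]+f["cx"],f["fy"]*c[1]/c[2]+f["cy"]]
E
python3 - <<'E'
from h import *
print(ctrl.nose_length); print(ctrl.observe())
for n in ("top","side"):
    f=grab(n); cv2.imwrite(f"pics/{n}0.png",f["color"]); print(n,f["fx"],f["cx"],f["cy"],f["cw"].round(3).tolist())
E
```

```text
0.014
{'time_s': 0.0, 'joint_positions': array([-1.45310216e+00,  1.59036535e-01,  1.59820714e+00,  2.23582372e-05,
        1.38619211e+00, -2.10133028e-01]), 'joint_velocities': array([ 0.00024935, -0.00068713,  0.00189486, -0.00084547,  0.00074815,
        0.00032968]), 'effort': array([ 6.81265265e-04, -3.85569441e+01, -3.22109020e+01,  7.00244657e-02,
        3.78804712e-02, -1.59069627e-04]), 'eef_pos': array([ 0.18503372, -0.54372954,  0.19403855]), 'eef_rot': array([-9.20074439e-04,  9.86596135e-01,  1.63178483e-01,  5.35546489e-05]), 'force': array([ 0.18599902,  0.23331794, -0.67731778]), 'torque': array([-0.06298655, -0.046665  ,  0.02967367]), 'grip_force': 0.0, 'opening': 0.09179909168239099}
top 484.13101020457714 325.2685155904232 189.73122723885422 [[-0.018, -0.995, 0.1, 0.368], [-1.0, 0.019, 0.003, -0.007], [-0.005, -0.1, -0.995, 1.44], [0.0, 0.0, 0.0, 1.0]]
side 488.83480253697104 325.1114635462305 202.02357145539307 [[-0.817, -0.29, 0.499, -0.123], [-0.577, 0.433, -0.693, 0.904], [-0.015, -0.853, -0.521, 0.783], [0.0, 0.0, 0.0, 1.0]]
```

View pics/top0.png

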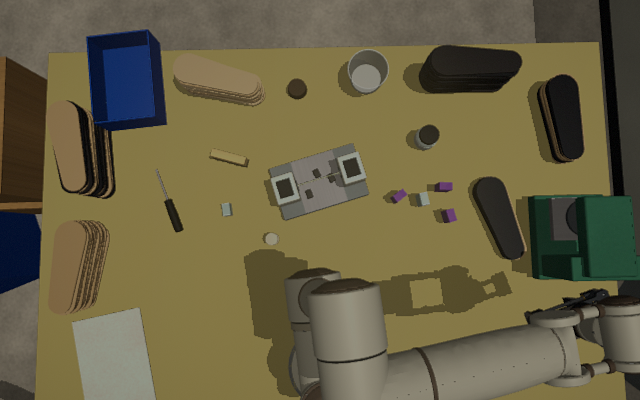

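View pics/side0.png

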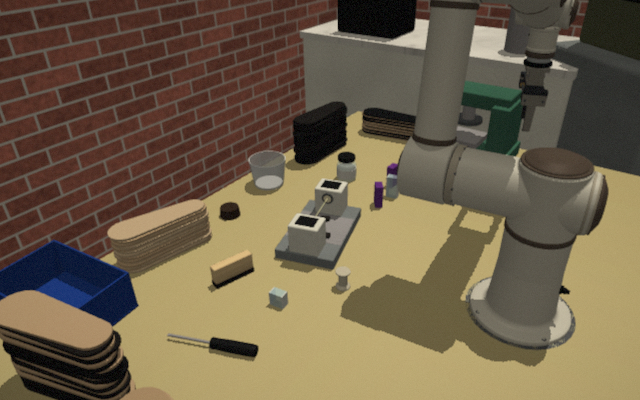

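The top view shows the gauge at about (319,182), the scraper at (229,158), and clear blocks at (424,199) and (226,209). The second looks short in the side view. The purple look-alikes are at (399,196), (444,187) and (449,215). Candidates for the tall prism are (424,199), (226,209) and these three purple ones. I choose (424,199) because it is pale and looks tall in the side view at (392,185). Next I check it in a close crop and measure.

Run:
```python
from h import *
t=cv2.imread("pics/top0.png"); s=cv2.imread("pics/side0.png")
a=cv2.resize(t[130:235,195:465],None,fx=2.9,fy=2.9,interpolation=cv2.INTER_CUBIC)
b=cv2.resize(s[145:215,350:480],None,fx=3.8,fy=3.8,interpolation=cv2.INTER_CUBIC)
c=np.zeros((a.shape[0]+b.shape[0],a.shape[1],3),np.uint8); c[:a.shape[0]]=a; c[a.shape[0]:,:b.shape[1]]=b
cv2.imwrite("pics/crop0.png",c); print(c.shape)
f=grab("top")
for n,p,z in [("headL",(285,187),.11),("headR",(350,167),.11),("prism",(424,199),.07),("scr",(229,157),.05),("short",(226,209),.036),("jar",(428,137),.08),("spool",(271,239),.048)]: print(n,ray(f,p,z).round(3))
```

```text
(570, 783, 3)
headL [0.511 0.109 0.11 ]
headR [ 0.563 -0.072  0.11 ]
prism [ 0.473 -0.282  0.07 ]
scr [0.608 0.276 0.05 ]
short [0.458 0.287 0.036]
jar [ 0.65  -0.298  0.08 ]
spool [0.368 0.156 0.048]
```

View pics/crop0.png

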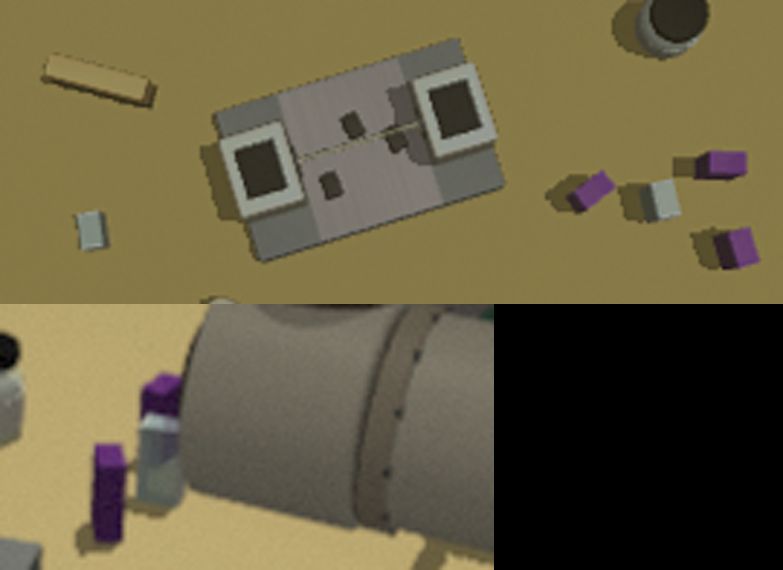

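The crop confirms the choice: the block at (424,199) is pale, clear and tall, with purple blocks around it. The three chips lie near the middle of the strip. I move to the scraper first.

Emit:
step_arm --plan '[[[91, 33, -32, -10, 0], [91, 66, -64, -20, 0], [91, 100, -96, -30, 0], [91, 133, -128, -30, 0], [91, 166, -160, -30, 0]]]'

```text
time_s: 0.65
eef_pos: [0.2913, -0.3378, 0.2251]
eef_rot: [0.0, 0.987, 0.163, 0.0]
force: [0.0, -0.3, -0.1]
opening: 0.0908
grip_force: 0.0
```

Emit:
step_arm --plan '[[[91, 33, -32, 0, 0], [91, 66, -64, 0, 0], [91, 100, -96, 0, 0], [91, 133, -128, 0, 0], [91, 166, -160, 0, 0]]]'

```text
time_s: 1.15
eef_pos: [0.3968, -0.1327, 0.2249]
eef_rot: [0.0, 0.987, 0.163, 0.0]
force: [1.4, -0.6, 0.7]
opening: 0.0911
grip_force: 0.0
```

Emit:
step_arm --plan '[[[91, 33, -32, 0, 0], [91, 66, -64, 0, 0], [91, 100, -96, 0, 0], [91, 133, -128, 0, 0], [91, 166, -160, 0, 0]]]'

```text
time_s: 1.65
eef_pos: [0.5024, 0.0724, 0.2248]
eef_rot: [0.0, 0.987, 0.163, -0.0]
force: [0.6, -0.3, 0.3]
opening: 0.0912
grip_force: 0.0
```

Emit:
step_arm --plan '[[[91, 33, -32, 0, -0.14], [91, 66, -64, 0, -0.28], [91, 100, -96, 0, -0.42], [91, 120, -128, 0, -0.56], [91, 120, -140, 0, -0.7]]]'

```text
time_s: 2.15
eef_pos: [0.5708, 0.2448, 0.2238]
eef_rot: [-0.001, 0.869, 0.495, -0.0]
force: [-0.1, -0.2, -0.1]
opening: 0.0914
grip_force: 0.0
```

```bash
cat >> h.py <<'E'
def yang(T): return np.arctan2(T[1,1],T[0,1])
def need(p,ang=None):
    "shift (mm, tool axes) and turn (rad) to reach p with tool y at world angle ang (mod pi)"
    T=tool(); d=T[:3,:3].T@(np.array(p)-T[:3,3])*1000
    t=0 if ang is None else -((ang-yang(T)+np.pi/2)%np.pi-np.pi/2)
    return d.round(1), round(float(t),3)
E
python3 - <<'E'
from h import *
f=grab("wrist"); cv2.imwrite("pics/w1.png",f["color"]); print(f["fx"],f["cx"],f["cy"],f["mount"].round(3).tolist())
print(proj(f,[.608,.276,.056]))
E
```

```text
293.02311872026655 318.563958921205 196.59092085064992 [[0.0, -0.955, -0.297, 0.085], [1.0, 0.0, -0.0, 0.0], [0.0, -0.297, 0.955, -0.19], [0.0, 0.0, 0.0, 1.0]]
[np.float64(331.9872616568299), np.float64(139.62279458593164)]
```

View pics/w1.png

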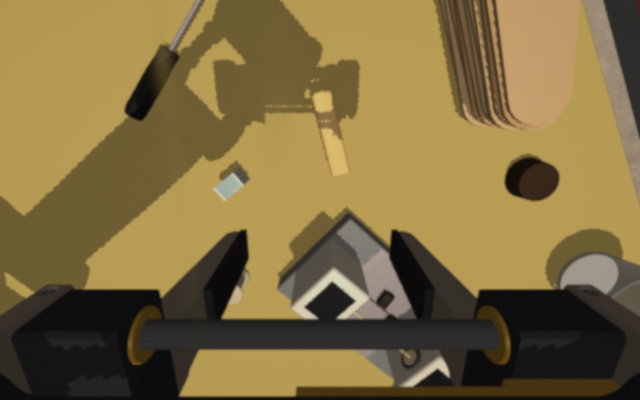

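The wrist view shows the scraper's top face with corners near (313,92), (331,91), (349,173) and (333,176). The gauge is at the bottom and the short prism is at (230,187).

Run:
```python
from h import *
f=grab("wrist")
c=np.array([ray(f,p,.056) for p in [(313,92),(331,91),(349,173),(333,176)]])
print(c.round(3), c.mean(0).round(4)); v=(c[0]+c[1]-c[2]-c[3])[:2]; a=np.arctan2(v[1],v[0]); print(np.linalg.norm(v)/2,np.degrees(a))
print(need([*c.mean(0)[:2],.10],a+np.pi/2), ctrl.observe()["joint_positions"].round(2))
```

```text
[[0.614 0.335 0.056]
 [0.633 0.325 0.056]
 [0.605 0.23  0.056]
 [0.585 0.237 0.056]] [0.6093 0.2818 0.056 ]
0.10054018235691885 73.57153549120906
(array([ 53.3,  14.2, 124.1]), -0.253) [0.21 0.26 1.43 0.   1.46 0.75]
```

Emit:
step_arm --plan '[[[91, 30, 8, 0, -0.12], [91, 52, 13, 30, -0.25], [91, 52, 13, 70, -0.25], [91, 52, 13, 110, -0.25], [91, 52, 13, 140, -0.25]]]'

```text
time_s: 2.75
eef_pos: [0.6074, 0.2777, 0.0819]
eef_rot: [-0.0, 0.804, 0.594, -0.002]
force: [-0.1, -0.2, -0.3]
opening: 0.0911
grip_force: 0.0
```

Emit:
step_arm --plan '[[[91, 0, 0, 25, 0], [91, 0, 0, 46, 0], [91, 0, 0, 46, 0], [60, 0, 0, 46, 0], [35, 0, 0, 46, 0]]]'

```text
time_s: 3.25
eef_pos: [0.61, 0.2793, 0.0411]
eef_rot: [0.001, 0.803, 0.596, 0.001]
force: [0.5, 0.2, -0.2]
opening: 0.0775
grip_force: 0.0
```

Emit:
step_arm --plan '[[[30, 0, 0, 0, 0], [15, 0, 0, 0, 0], [10, 0, 0, 0, 0], [10, 0, 0, 0, 0], [10, 0, 0, 0, 0]]]' --squeeze 35

```text
time_s: 3.75
eef_pos: [0.6086, 0.2794, 0.0391]
eef_rot: [0.0, 0.803, 0.596, 0.0]
force: [-0.4, 0.0, 0.8]
opening: 0.0371
grip_force: 0.0
```

Emit:
step_arm --plan '[[[10, 0, 0, 0, 0], [10, 0, 0, 0, 0], [10, 0, 0, 0, 0], [10, 0, 0, 0, 0], [10, 0, 0, 0, 0]]]'

```text
time_s: 4.25
eef_pos: [0.6086, 0.2794, 0.039]
eef_rot: [-0.0, 0.803, 0.596, -0.0]
force: [0.2, -0.6, -0.8]
opening: 0.0101
grip_force: 0.0
```

Emit:
step_arm --plan '[[[10, 0, 0, -10, 0], [10, 0, 0, -40, 0], [10, 0, 0, -80, 0], [10, 0, 0, -120, 0], [10, 0, 0, -130, 0]]]'

```text
time_s: 4.75
eef_pos: [0.6118, 0.2803, 0.1763]
eef_rot: [0.002, 0.803, 0.596, 0.005]
force: [-0.0, 0.6, 1.1]
opening: 0.0099
grip_force: 0.0
```

Run:
```python
from h import *
f=grab("top")
c=np.array([ray(f,(195+x/2.9,130+y/2.9),.03) for x,y in [(213,112),(459,39),(504,187),(262,260)]])
h=np.array([ray(f,(195+x/2.9,130+y/2.9),.11) for x,y in [(261,170),(457,110)]])
print(c.round(3),c.mean(0),h.round(4),h.mean(0))
for a,b in [(c[0],c[1]),(c[3],c[2]),(h[0],h[1]),(c[3],c[0]),(c[2],c[1])]:
    v=b-a; print(np.linalg.norm(v),np.degrees(np.arctan2(v[1],v[0])))
for x,y in [(350,125),(398,138),(330,185)]: print("chip",ray(f,(195+x/2.9,130+y/2.9),.04).round(3))
```

```text
[[ 0.575  0.164  0.03 ]
 [ 0.645 -0.087  0.03 ]
 [ 0.493 -0.129  0.03 ]
 [ 0.424  0.116  0.03 ]] [0.53396064 0.01585206 0.03      ] [[ 0.5062  0.1089  0.11  ]
 [ 0.5603 -0.0791  0.11  ]] [0.53324957 0.0148748  0.11      ]
0.26083559188050015 -74.35843692246333
0.2542044939948564 -74.25141287051751
0.19562755262829118 -73.92952506653496
0.15835541459767563 17.7273643213672
0.15777804912936474 15.32634424746351
chip [0.557 0.025 0.04 ]
chip [ 0.543 -0.023  0.04 ]
chip [0.497 0.046 0.04 ]
```

Run:
```python
from h import *
f=grab("wrist"); g=grab("side")
cv2.imwrite("pics/m1.png",np.vstack([cv2.resize(f["color"],(480,300)),cv2.resize(g["color"][150:350,160:480],(480,300))]))
print(proj(f,[.609,.279,.056]))
```

```text
[np.float64(315.402263316935), np.float64(189.08084059480925)]
```

View pics/m1.png

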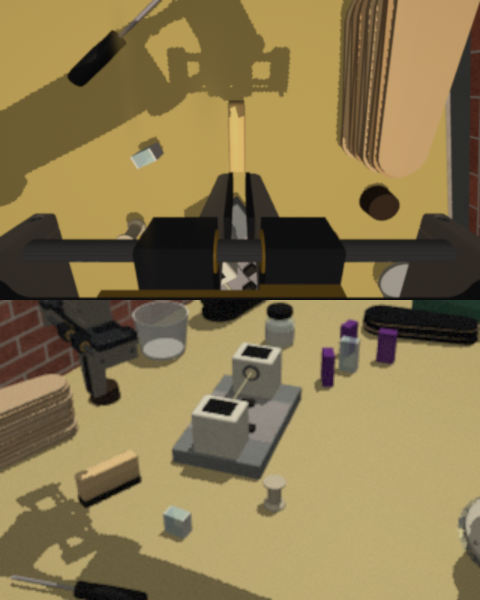

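Run:
```python
from h import *
g=grab("side"); t=grab("top"); print(ctrl.observe()["joint_positions"].round(3))
p=tool()[:3,3]; print(p,yang(tool()))
for n,q in [("tcp",p),("scr",[.609,.279,.028]),("scrtop",[.609,.279,.056])]: print(n,"side",np.round(proj(g,q)),"top",np.round(proj(t,q)))
cv2.imwrite("pics/m2.png",np.hstack([cv2.resize(t["color"][80:240,160:320],(390,390)),cv2.resize(g["color"][150:310,160:320],(390,390))]))
```

```text
[ 0.25   0.42   1.335 -0.     1.391  0.543]
[0.60722635 0.27901733 0.16650182] -0.2930192718386503
tcp side [226. 221.] top [219. 150.]
scr side [232. 268.] top [230. 158.]
scrtop side [231. 259.] top [228. 156.]
```

View pics/m2.png

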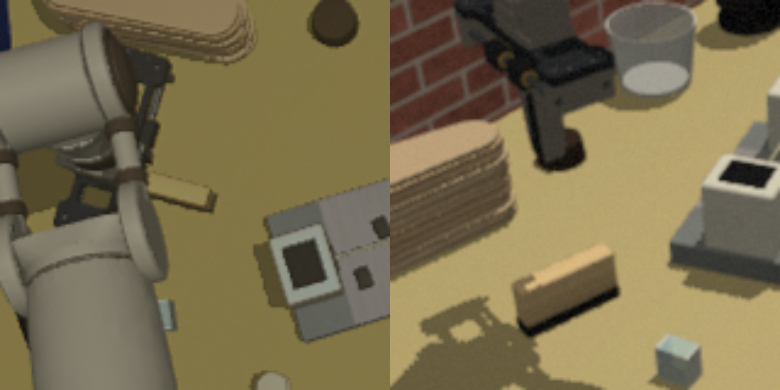

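The picture shows the scraper still standing where it was, so the fingers closed on nothing. They look higher in the side view than the TCP reading says. I reopen, descend and look closely.

Emit:
step_arm --plan '[[[91, 0, 0, 0, 0], [91, 0, 0, 0, 0], [91, 0, 0, 0, 0], [91, 0, 0, 0, 0], [91, 0, 0, 0, 0]]]'

```text
time_s: 5.5
eef_pos: [0.6086, 0.2794, 0.1689]
eef_rot: [-0.0, 0.803, 0.596, -0.0]
force: [0.5, -0.2, -0.6]
opening: 0.0483
grip_force: 0.0
```

Emit:
step_arm --plan '[[[91, 0, 0, 0, 0], [91, 0, 0, 0, 0], [91, 0, 0, 0, 0], [91, 0, 0, 0, 0], [91, 0, 0, 0, 0]]]'

```text
time_s: 6.0
eef_pos: [0.6086, 0.2794, 0.169]
eef_rot: [0.0, 0.803, 0.596, 0.0]
force: [0.5, 0.8, 0.3]
opening: 0.0878
grip_force: 0.0
```

Emit:
step_arm --plan '[[[91, 0, 0, 30, 0], [91, 0, 0, 70, 0], [91, 0, 0, 110, 0], [91, 0, 0, 130, 0], [91, 0, 0, 130, 0]]]'

```text
time_s: 6.5
eef_pos: [0.6053, 0.2785, 0.0346]
eef_rot: [-0.002, 0.803, 0.596, -0.004]
force: [-0.6, 0.3, 0.2]
opening: 0.0915
grip_force: 0.0
```

Run:
```python
from h import *
g=grab("side"); w=grab("wrist"); print(tool()[:3,3], ctrl.observe()["opening"])
T=tool()
for z in (0,.014): print("side",[np.round(proj(g,(T@[0,s,z,1])[:3])).tolist() for s in (-.046,0,.046)])
cv2.imwrite("pics/m3.png",np.vstack([cv2.resize(g["color"][200:300,160:320],(480,300),interpolation=cv2.INTER_CUBIC),cv2.resize(w["color"],(480,300))]))
```

```text
[0.60901773 0.27949459 0.03971922] 0.09112170049613545
side [[241.0, 274.0], [232.0, 264.0], [223.0, 255.0]]
side [[242.0, 279.0], [232.0, 269.0], [223.0, 260.0]]
```

View pics/m3.png

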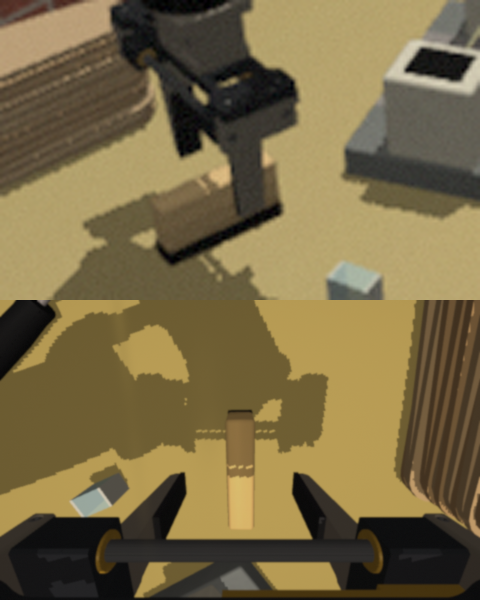

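The wrist and side views agree that the real fingertips sit about 30 mm higher than nose_length suggests. The near finger's tip is at side pixel (243,271), against a predicted (242,279), and the apparent finger spacing in the wrist view gives the same result. So the fingers passed over the block. I go lower in steps and close.

Emit:
step_arm --plan '[[[91, 0, 0, 5, 0], [91, 0, 0, 10, 0], [91, 0, 0, 15, 0], [91, 0, 0, 20, 0], [91, 0, 0, 20, 0]]]'

```text
time_s: 7.1
eef_pos: [0.6078, 0.2792, 0.018]
eef_rot: [-0.0, 0.803, 0.596, -0.001]
force: [-0.2, 0.6, 0.5]
opening: 0.091
grip_force: 0.0
```

Emit:
step_arm --plan '[[[91, 0, 0, 2, 0], [80, 0, 0, 4, 0], [50, 0, 0, 5, 0], [30, 0, 0, 5, 0], [10, 0, 0, 5, 0]]]' --squeeze 35

```text
time_s: 7.6
eef_pos: [0.6086, 0.2794, 0.0141]
eef_rot: [0.0, 0.803, 0.596, 0.0]
force: [0.8, 0.4, 0.9]
opening: 0.0611
grip_force: 0.0
```

Emit:
step_arm --plan '[[[10, 0, 0, 0, 0], [10, 0, 0, 0, 0], [10, 0, 0, 0, 0], [10, 0, 0, 0, 0], [10, 0, 0, 0, 0]]]'

```text
time_s: 8.1
eef_pos: [0.6086, 0.2794, 0.014]
eef_rot: [0.0, 0.803, 0.596, 0.0]
force: [0.1, -0.3, 0.6]
opening: 0.0237
grip_force: 35.0
```

Emit:
step_arm --plan '[[[10, 0, 0, 0, 0], [10, 0, 0, 0, 0], [10, 0, 0, 0, 0], [10, 0, 0, 0, 0], [10, 0, 0, 0, 0]]]'

```text
time_s: 8.6
eef_pos: [0.6086, 0.2794, 0.014]
eef_rot: [0.0, 0.803, 0.596, 0.0]
force: [0.4, 1.2, 0.3]
opening: 0.0235
grip_force: 35.0
```

Emit:
step_arm --plan '[[[10, 0, 0, -10, 0], [10, 0, 0, -40, 0], [10, 0, 0, -80, 0], [10, 0, 0, -120, 0], [10, 0, 0, -146, 0]]]'

```text
time_s: 9.1
eef_pos: [0.6098, 0.2798, 0.1645]
eef_rot: [0.001, 0.803, 0.596, 0.002]
force: [0.4, 0.1, -0.6]
opening: 0.024
grip_force: 35.0
```

Emit:
step_arm --plan '[[[10, 0, 0, 0, -0.12], [10, 0, 0, 0, -0.24], [10, 0, 0, 0, -0.36], [10, 0, 0, 0, -0.48], [10, 0, 0, 0, -0.569]]]'

```text
time_s: 9.6
eef_pos: [0.6084, 0.2794, 0.1606]
eef_rot: [0.0, 0.601, 0.799, 0.0]
force: [0.3, -0.0, -0.3]
opening: 0.0237
grip_force: 35.0
```

```bash
cat >> h.py <<'E'
def G(x,y,z,c=(.5335,.0155),a=np.radians(15.8)): return [c[0]+x*np.cos(a)-y*np.sin(a),c[1]+x*np.sin(a)+y*np.cos(a),z]
E
python3 - <<'E'
from h import *
s=ctrl.observe(); print(s["opening"],s["grip_force"],tool()[:3,3],np.degrees(yang(tool())))
print(need(G(-.085,-.004,.16),np.radians(15.8)))
f=grab("wrist")
print([np.round(proj(f,G(x,y,z))) for x,y,z in [(0,-.098,.11),(0,.098,.11)]])
cv2.imwrite("pics/w2.png",f["color"])
E
```

```text
0.023728370707755388 34.97015118598938 [0.60844002 0.27937878 0.16057289] 16.06296373225031
(array([-236.5, -230. ,    0.5]), 0.005)
[array([197., 467.]), array([174., 334.])]
```

View pics/w2.png

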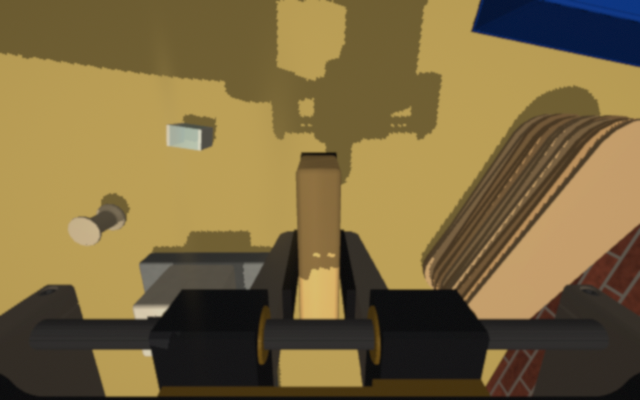

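The wrist view shows the scraper held straight and centred. The gauge's +y end edge runs from (141,256) to (270,253), which I use as a cross-check on the next move.

Emit:
step_arm --plan '[[[10, -34, -33, 0, 0], [10, -68, -66, 0, 0], [10, -102, -99, 0, 0], [10, -136, -132, 0, 0], [10, -170, -165, 0, 0]]]'

```text
time_s: 10.15
eef_pos: [0.4951, 0.0695, 0.1605]
eef_rot: [0.0, 0.604, 0.797, 0.0]
force: [0.9, -0.9, -0.8]
opening: 0.0235
grip_force: 35.0
```

Emit:
step_arm --plan '[[[10, -33, -33, 0, 0], [10, -58, -58, 0, 0], [10, -66, -65, 0, 0], [10, -66, -65, 0, 0], [10, -66, -65, 0, 0]]]'

```text
time_s: 10.65
eef_pos: [0.4522, -0.0097, 0.1604]
eef_rot: [0.0, 0.603, 0.798, 0.0]
force: [0.9, -0.8, -0.5]
opening: 0.0239
grip_force: 35.0
```

Run:
```python
from h import *
f=grab("wrist"); f0=dict(f); T=np.eye(4)
T[:3,:3]=R.from_quat([.601,.799,0,0]).as_matrix(); T[:3,3]=[.6084,.2794,.1606]; f0["cw"]=T@f["mount"]
a=np.radians(15.8)
for p in [(141,256),(270,253)]:
    w=ray(f0,p,.03)[:2]-[.5335,.0155]; print("gauge xy",w@[np.cos(a),np.sin(a)],w@[-np.sin(a),np.cos(a)])
print(need(G(-.085,-.004,.16),a),tool()[:3,3])
cv2.imwrite("pics/w3.png",f["color"])
print([np.round(proj(f,G(x,y,z))) for x,y,z in [(-.04,.066,.11),(.04,.066,.11),(-.04,.13,.11),(.04,.13,.11),(-.08,.13,.03)]])
```

```text
gauge xy -0.07171833508498186 0.14154658733012715
gauge xy 0.0859525019601642 0.14643261101750193
(array([-2.2, -0. ,  0.2]), 0.001) [ 0.4522269  -0.0094145   0.16024135]
[array([374., 127.]), array([474., 127.]), array([379.,  38.]), array([488.,  38.]), array([323.,  56.])]
```

View pics/w3.png

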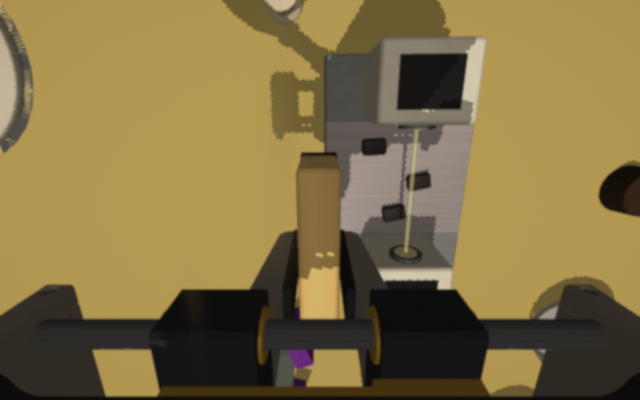

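The wrist view shows the gauge head corners at about (378,122), (474,123), (382,38) and (485,38), within about 2 mm of prediction. The chips are at (374,146), (419,180) and (393,212), all ahead of the scraper. I descend and sweep.

Emit:
step_arm --plan '[[[10, 2, 0, 35, 0], [10, 2, 0, 70, 0], [10, 2, 0, 100, 0], [10, 2, 0, 114, 0], [10, 2, 0, 114, 0]]]'

```text
time_s: 11.2
eef_pos: [0.4504, -0.0069, 0.0444]
eef_rot: [-0.002, 0.602, 0.798, -0.0]
force: [-0.3, 0.3, -0.9]
opening: 0.0239
grip_force: 35.0
```

Emit:
step_arm --plan '[[[10, 0, 0, 0, 0], [10, 0, 15, 0, 0], [10, 0, 30, 0, 0], [10, 0, 45, 0, 0], [10, 0, 60, 0, 0]]]'

```text
time_s: 11.7
eef_pos: [0.5101, 0.0088, 0.0465]
eef_rot: [0.0, 0.603, 0.798, 0.0]
force: [0.5, 0.3, -0.9]
opening: 0.0237
grip_force: 35.0
```

Emit:
step_arm --plan '[[[10, 0, 12, 0, 0], [10, 0, 24, 0, 0], [10, 0, 36, 0, 0], [10, 0, 48, 0, 0], [10, 0, 60, 0, 0]]]'

```text
time_s: 12.2
eef_pos: [0.5675, 0.0252, 0.0463]
eef_rot: [0.0, 0.603, 0.798, 0.0]
force: [-0.1, -0.6, -0.5]
opening: 0.024
grip_force: 35.0
```

Emit:
step_arm --plan '[[[10, 0, 12, 0, 0], [10, 0, 24, 0, 0], [10, 0, 36, 0, 0], [10, 0, 48, 0, 0], [10, 0, 58, 0, 0]]]'

```text
time_s: 12.7
eef_pos: [0.6235, 0.0412, 0.0463]
eef_rot: [0.0, 0.603, 0.798, 0.0]
force: [0.3, -0.2, -1.2]
opening: 0.0237
grip_force: 35.0
```

Emit:
step_arm --plan '[[[10, 0, 0, -10, 0], [10, 0, 0, -35, 0], [10, 0, 0, -70, 0], [10, 0, 0, -100, 0], [10, 0, 0, -115, 0]]]'

```text
time_s: 13.2
eef_pos: [0.624, 0.0403, 0.1654]
eef_rot: [0.003, 0.603, 0.798, 0.001]
force: [0.3, -0.4, -0.1]
opening: 0.0238
grip_force: 35.0
```

Emit:
step_arm --plan '[[[10, 40, 7, 0, 0], [10, 85, 14, 0, 0], [10, 130, 22, 0, 0], [10, 175, 30, 0, 0], [10, 217, 37, 0, 0]]]'

```text
time_s: 13.7
eef_pos: [0.5977, 0.2611, 0.1607]
eef_rot: [-0.0, 0.603, 0.798, -0.0]
force: [1.1, -0.6, -0.8]
opening: 0.0239
grip_force: 35.0
```

Run:
```python
from h import *
f=grab("top"); s=grab("side"); print(tool()[:3,3],ctrl.observe()["opening"])
g=cv2.cvtColor(f["color"],cv2.COLOR_BGR2GRAY)
M=cv2.getPerspectiveTransform(np.float32([proj(f,G(x,y,.03)) for x,y in [(-.08,.065),(.08,.065),(.08,-.065),(-.08,-.065)]]),np.float32([[0,0],[160,0],[160,130],[0,130]]))
def blobs(f,z,x0,x1,y0,y1,off):
    # metric rectified dark blobs
    P=np.float32([proj(f,G(x,y,z)) for x,y in [(x0,y1),(x1,y1),(x1,y0),(x0,y0)]]); W,H=int((x1-x0)*2000),int((y1-y0)*2000)
    r=cv2.warpPerspective(f["color"],cv2.getPerspectiveTransform(P,np.float32([[0,0],[W,0],[W,H],[0,H]])),(W,H))
    m=(r.max(2)<off).astype(np.uint8); n,_,st,c=cv2.connectedComponentsWithStats(m)
    print([(int(st[i][4]/4),(x0+c[i][0]/2000).round(3),(y1-c[i][1]/2000).round(3)) for i in range(1,n) if st[i][4]>300]); return r
a=blobs(f,.03,-.08,.08,-.065,.065,75); b=blobs(f,.01,.08,.22,-.13,.13,75)
c=blobs(s,.03,-.08,.08,-.065,.065,75)
d=[cv2.resize(i,None,fx=.9,fy=.9) for i in (a,b,c)]; h=max(i.shape[0] for i in d)
cv2.imwrite("pics/sw.png",np.hstack([cv2.copyMakeBorder(i,0,h-i.shape[0],0,4,0) for i in d]))
```

```text
[0.59665354 0.26420432 0.16052465] 0.02336282241701315
[(80, np.float64(-0.012), np.float64(-0.064)), (105, np.float64(0.031), np.float64(-0.063))]
[(402, np.float64(0.119), np.float64(0.039)), (401, np.float64(0.119), np.float64(-0.001)), (406, np.float64(0.119), np.float64(-0.038))]
[(76, np.float64(-0.08), np.float64(-0.033)), (2124, np.float64(0.048), np.float64(-0.014))]
```

The bed is clear: the three chips lie on the table at gauge x = 0.119. I set the scraper down.

Emit:
step_arm --plan '[[[10, 0, 0, 40, 0], [10, 0, 0, 80, 0], [10, 0, 0, 115, 0], [10, 0, 0, 135, 0], [10, 0, 0, 142, 0]]]'

```text
time_s: 14.3
eef_pos: [0.5961, 0.2577, 0.0155]
eef_rot: [-0.002, 0.603, 0.798, -0.003]
force: [0.5, -0.8, -1.1]
opening: 0.0234
grip_force: 35.0
```

Emit:
step_arm --plan '[[[10, 0, 0, 2, 0], [10, 0, 0, 4, 0], [10, 0, 0, 4, 0], [35, 0, 0, 4, 0], [60, 0, 0, 4, 0]]]'

```text
time_s: 14.8
eef_pos: [0.5997, 0.2592, 0.0163]
eef_rot: [0.001, 0.603, 0.798, 0.001]
force: [-0.3, -0.6, -0.6]
opening: 0.0376
grip_force: 0.0
```

Emit:
step_arm --plan '[[[91, 0, 0, 0, 0], [91, 0, 0, 0, 0], [91, 0, 0, 0, 0], [91, 0, 0, 0, 0], [91, 0, 0, 0, 0]]]'

```text
time_s: 15.3
eef_pos: [0.5988, 0.2589, 0.015]
eef_rot: [-0.0, 0.603, 0.798, -0.0]
force: [0.9, -0.7, 0.6]
opening: 0.0776
grip_force: 0.0
```

Emit:
step_arm --plan '[[[91, 0, 0, -10, 0], [91, 0, 0, -50, 0], [91, 0, 0, -100, 0], [91, 0, 0, -150, 0], [91, 0, 0, -190, 0]]]'

```text
time_s: 15.8
eef_pos: [0.5995, 0.2591, 0.2096]
eef_rot: [0.001, 0.603, 0.798, 0.002]
force: [0.7, -0.1, 0.0]
opening: 0.091
grip_force: 0.0
```

Run:
```python
from h import *
print(tool()[:3,3],ctrl.observe()["opening"],need([.44,-.24,.21]))
```

```text
[0.59954555 0.25914725 0.20960117] 0.09095439071194474 (array([-436.8, -289.5,   -1.5]), 0.0)
```

Emit:
step_arm --plan '[[[91, -38, -18, 0, 0], [91, -76, -36, 0, 0], [91, -114, -54, 0, 0], [91, -152, -72, 0, 0], [91, -190, -90, 0, 0]]]'

```text
time_s: 16.3
eef_pos: [0.5636, 0.0501, 0.206]
eef_rot: [0.001, 0.603, 0.798, 0.0]
force: [0.5, 0.1, -0.3]
opening: 0.0909
grip_force: 0.0
```

Emit:
step_arm --plan '[[[91, -38, -18, 0, 0], [91, -76, -36, 0, 0], [91, -114, -54, 0, 0], [91, -152, -72, 0, 0], [91, -190, -90, 0, 0]]]'

```text
time_s: 16.8
eef_pos: [0.5288, -0.1574, 0.206]
eef_rot: [0.001, 0.603, 0.798, 0.0]
force: [1.0, -0.2, 0.2]
opening: 0.0909
grip_force: 0.0
```

Emit:
step_arm --plan '[[[91, -38, -18, 0, 0], [91, -76, -36, 0, 0], [91, -114, -54, 0, 0], [91, -152, -72, 0, 0], [91, -190, -90, 0, 0]]]'

```text
time_s: 17.3
eef_pos: [0.4939, -0.3648, 0.206]
eef_rot: [0.001, 0.603, 0.798, -0.0]
force: [0.1, 0.2, -0.1]
opening: 0.0913
grip_force: 0.0
```

Run:
```python
from h import *
T=tool(); f=grab("wrist"); print(T[:3,3],np.degrees(yang(T)),ctrl.observe()["joint_positions"].round(2))
print(np.round(proj(f,[.473,-.282,.07])))
im=f["color"]; cv2.imwrite("pics/w4.png",im); b,g,r=[im[:,:,i].astype(int) for i in range(3)]
h=cv2.cvtColor(im,cv2.COLOR_BGR2HSV)
pur=((b>g+25)&(r>g+10)).astype(np.uint8); pri=((b>r-10)&(g>r-15)&(im.max(2)>90)&(abs(b-g)<40)).astype(np.uint8); pri[270:]=0;pur[270:]=0
for n,m in (("pur",pur),("pri",pri)):
    k,l,st,c=cv2.connectedComponentsWithStats(m)
    for i in range(1,k):
        if st[i][4]>80:
            cn=np.argwhere(l==i)[:,::-1].astype(np.int32); print(n,st[i],c[i].round(),[tuple(np.round(v,1).tolist()) if hasattr(v,'__len__') else v for v in cv2.minAreaRect(cn)])
```

```text
[ 0.49390658 -0.36479234  0.20601384] 15.806653720291033 [-0.84  0.25  1.46 -0.    1.42 -1.11]
[320. 105.]
pur [ 334   15   33   51 1151] [350.  40.] [(349.7, 40.1), (44.3, 29.1), 71.56504821777344]
pur [324 146  27  40 734] [336. 165.] [(336.5, 165.3), (21.5, 35.7), 18.434946060180664]
pur [247 148  32  20 605] [262. 158.] [(262.5, 157.5), (19.0, 31.0), 90.0]
pri [307  94  31  22 555] [322. 104.] [(322.1, 104.1), (29.0, 19.6), 5.194429397583008]
```

Run:
```python
from h import *
f=grab("wrist"); p=ray(f,(322,104),.07); print(p); print(need([*p[:2],.13],yang(tool())-.09))
```

```text
[ 0.47292473 -0.28760009  0.07      ]
(array([82.7,  2.3, 75.4]), 0.09)
```

Emit:
step_arm --plan '[[[91, 40, 1, 0, 0.05], [91, 80, 2, 0, 0.09], [91, 82, 2, 35, 0.09], [91, 82, 2, 65, 0.09], [91, 82, 2, 75, 0.09]]]'

```text
time_s: 17.9
eef_pos: [0.4725, -0.281, 0.1274]
eef_rot: [-0.002, 0.638, 0.77, 0.0]
force: [0.3, -0.2, -0.1]
opening: 0.0912
grip_force: 0.0
```

Emit:
step_arm --plan '[[[91, 0, 0, 0, 0], [91, 0, 0, 0, 0], [91, 0, 0, 0, 0], [91, 0, 0, 0, 0], [91, 0, 0, 0, 0]]]'

```text
time_s: 18.4
eef_pos: [0.4744, -0.2841, 0.1309]
eef_rot: [0.001, 0.638, 0.77, -0.0]
force: [-0.2, -0.2, 0.2]
opening: 0.091
grip_force: 0.0
```

Run:
```python
from h import *
f=grab("wrist"); T=tool(); print(T[:3,3])
print(np.round(proj(f,[.473,-.2876,.07])))
im=f["color"]; cv2.imwrite("pics/w5.png",im[120:280,200:440])
c=cv2.resize(im[120:280,220:420],None,fx=4,fy=3.75,interpolation=cv2.INTER_CUBIC)[:600]; c=cv2.resize(im[130:280,220:420],None,fx=4,fy=4,interpolation=cv2.INTER_CUBIC)
cv2.imwrite("pics/w6.png",c)
```

```text
[ 0.47421578 -0.28396904  0.13065067]
[316. 207.]
```

View pics/w6.png

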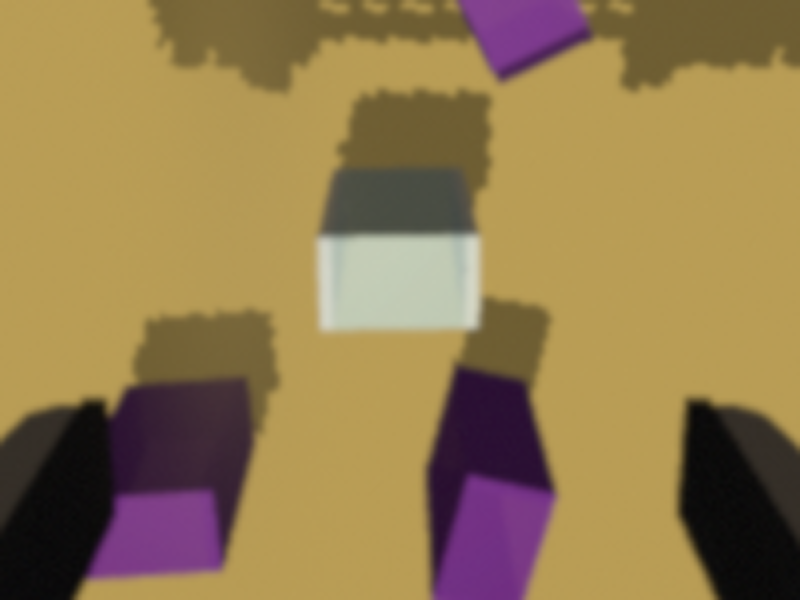

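The crop shows the tall prism's pale top square to the tool, with corners at about (299.5,189), (339.5,188), (340,212) and (300,212) px and frosted strips on both sides. The purple blocks sit below it.

Run:
```python
from h import *
f=grab("wrist"); T=tool(); p=ray(f,(319.6,200.4),.07); print(p,need(p))
tl=lambda c:(T[:3,:3].T@(ray(f,(220+c[0]/4,130+c[1]/4),.07)-p)*1000).round()[:2]
print("purples rel prism (tool x,y mm):",[tl(c) for c in [(115,495),(212,490),(468,475),(553,495),(500,78)]])
```

```text
[ 0.47515902 -0.28041775  0.07      ] (array([ 3.2,  1.7, 60.4]), 0.0)
purples rel prism (tool x,y mm): [array([-53., -67.]), array([-52., -44.]), array([-48.,  17.]), array([-53.,  37.]), array([46., 22.])]
```

Emit:
step_arm --plan '[[[91, 3.2, 1.7, 5, 0], [91, 3.2, 1.7, 40, 0], [91, 3.2, 1.7, 80, 0], [91, 3.2, 1.7, 110, 0], [91, 3.2, 1.7, 119, 0]]]'

```text
time_s: 19.0
eef_pos: [0.4725, -0.2776, 0.007]
eef_rot: [-0.004, 0.638, 0.77, 0.0]
force: [-0.8, -0.3, 0.1]
opening: 0.0908
grip_force: 0.0
```

Emit:
step_arm --plan '[[[91, 0, 0, 0, 0], [70, 0, 0, 0, 0], [55, 0, 0, 0, 0], [45, 0, 0, 0, 0], [42, 0, 0, 0, 0]]]'

```text
time_s: 19.5
eef_pos: [0.4756, -0.2807, 0.012]
eef_rot: [0.001, 0.638, 0.77, -0.0]
force: [-0.1, 0.5, 0.0]
opening: 0.061
grip_force: 0.0
```

Emit:
step_arm --plan '[[[40, 0, 0, 0, 0], [36, 0, 0, 0, 0], [30, 0, 0, 0, 0], [25, 0, 0, 0, 0], [25, 0, 0, 0, 0]]]' --squeeze 15

```text
time_s: 20.0
eef_pos: [0.4749, -0.2801, 0.011]
eef_rot: [-0.0, 0.638, 0.77, -0.0]
force: [-0.7, -0.6, 0.7]
opening: 0.0357
grip_force: 15.0
```

Emit:
step_arm --plan '[[[25, 0, 0, 0, 0], [25, 0, 0, 0, 0], [25, 0, 0, 0, 0], [25, 0, 0, 0, 0], [25, 0, 0, 0, 0]]]'

```text
time_s: 20.5
eef_pos: [0.4749, -0.2801, 0.011]
eef_rot: [-0.0, 0.638, 0.77, -0.0]
force: [-0.8, 0.2, 1.5]
opening: 0.0363
grip_force: 15.0
```

Emit:
step_arm --plan '[[[25, 0, 0, -10, 0], [25, 0, 0, -40, 0], [25, 0, 0, -80, 0], [25, 0, 0, -120, 0], [25, 0, 0, -145, 0]]]' --squeeze 20

```text
time_s: 21.0
eef_pos: [0.4761, -0.2811, 0.1602]
eef_rot: [0.003, 0.638, 0.77, -0.0]
force: [0.9, -0.8, 0.6]
opening: 0.0358
grip_force: 20.0
```

Emit:
step_arm --plan '[[[25, 0, 0, -5, 0], [25, 0, 0, -5, -0.05], [25, 0, 0, -5, -0.09], [25, 0, 0, -5, -0.09], [25, 0, 0, -5, -0.09]]]'

```text
time_s: 21.5
eef_pos: [0.4745, -0.2797, 0.1599]
eef_rot: [-0.001, 0.604, 0.797, 0.0]
force: [0.6, 0.6, -0.4]
opening: 0.0359
grip_force: 20.0
```

Run:
```python
from h import *
s=ctrl.observe(); print(s["opening"],s["grip_force"],tool()[:3,3],np.degrees(yang(tool())))
print(need(G(0,0.001,.16),np.radians(15.8)))
f=grab("wrist"); im=f["color"]; cv2.imwrite("pics/w7.png",im); T=tool()
# predicted corners of held prism top
for x in (-.011,.011): print([np.round(proj(f,(T@[x,y,-.059,1])[:3]),1).tolist() for y in (-.018,.018)])
print(im[170:290:6,318].tolist())
```

```text
0.03592420392559278 19.997828006744385 [ 0.47448819 -0.27968208  0.15985957] 15.757211137046614
(array([2.691e+02, 1.370e+02, 2.000e-01]), -0.001)
[[283.1, 297.8], [352.0, 297.8]]
[[281.5, 260.3], [353.5, 260.3]]
[[82, 152, 179], [83, 152, 179], [82, 152, 179], [82, 152, 179], [81, 151, 179], [82, 151, 178], [82, 152, 179], [78, 131, 150], [71, 85, 83], [70, 84, 83], [70, 84, 82], [70, 85, 82], [69, 80, 79], [68, 79, 78], [69, 80, 78], [81, 92, 89], [165, 181, 172], [165, 186, 175], [164, 184, 173], [163, 183, 173]]
```

Run:
```python
from h import *
f=grab("top"); w=vision.grab_frame("wrist"); im=cv2.imread("pics/w3.png").astype(int).sum(2)
T=np.eye(4); T[:3,:3]=R.from_quat([.603,.798,0,0]).as_matrix()
a=np.radians(15.8); T[:3,:3]=np.array([[-np.sin(a),np.cos(a),0],[np.cos(a),np.sin(a),0],[0,0,-1]]); T[:3,3]=[.4522,-.0094,.1602]
w["cw"]=T@w["mount"]
def gy(p,z):
    d=ray(w,p,z)[:2]-[.5335,.0155]; return (d@[np.cos(a),np.sin(a)]).round(4),(d@[-np.sin(a),np.cos(a)]).round(4)
for c in (390,440,460): print(c,im[110:135,c].tolist(),im[225:292:3,c].tolist())
for p in [(440,122.5),(390,122.5),(432,38)]: print("+head",p,gy(p,.11))
for r in (264,266,268,270): print("-head",r,gy((440,r),.11))
print("bed/head- base",[(r,gy((440,r),.03)) for r in (232,234,236)])
```

```text
390 [384, 384, 383, 384, 384, 384, 381, 382, 381, 380, 375, 356, 334, 303, 277, 260, 264, 268, 268, 267, 267, 270, 266, 264, 264] [240, 237, 238, 221, 225, 222, 225, 218, 130, 97, 106, 199, 224, 226, 284, 476, 579, 581, 513, 88, 73, 67, 40]
440 [318, 352, 359, 359, 361, 358, 358, 358, 359, 355, 343, 325, 304, 282, 257, 255, 260, 264, 270, 272, 272, 264, 259, 261, 277] [395, 397, 396, 342, 340, 336, 333, 335, 334, 304, 238, 227, 225, 226, 308, 490, 572, 573, 571, 567, 575, 505, 57]
460 [331, 357, 363, 363, 362, 361, 361, 361, 360, 356, 345, 327, 308, 297, 325, 386, 417, 426, 430, 433, 431, 421, 417, 416, 419] [406, 415, 414, 416, 416, 415, 416, 415, 415, 416, 415, 415, 417, 415, 415, 416, 416, 416, 415, 416, 416, 416, 412]
+head (440, 122.5) (np.float64(0.0121), np.float64(0.07))
+head (390, 122.5) (np.float64(-0.0276), np.float64(0.07))
+head (432, 38) (np.float64(-0.0012), np.float64(0.1301))
-head 264 (np.float64(0.0277), np.float64(-0.0569))
-head 266 (np.float64(0.028), np.float64(-0.0589))
-head 268 (np.float64(0.0283), np.float64(-0.061))
-head 270 (np.float64(0.0285), np.float64(-0.0632))
bed/head- base [(232, (np.float64(0.0599), np.float64(-0.0606))), (234, (np.float64(0.0602), np.float64(-0.0632))), (236, (np.float64(0.0605), np.float64(-0.0658)))]
```

Emit:
step_arm --plan '[[[25, 30, 34, 0, 0], [25, 60, 68, 0, 0], [25, 90, 102, 0, 0], [25, 110, 130, 0, 0], [25, 118, 137, 0, 0]]]'

```text
time_s: 22.15
eef_pos: [0.5761, -0.1265, 0.1608]
eef_rot: [0.0, 0.602, 0.799, 0.0]
force: [-0.3, -0.6, 0.3]
opening: 0.0362
grip_force: 20.0
```

Emit:
step_arm --plan '[[[25, 0, 0, 0, 0], [25, 0, 0, 0, 0], [25, 0, 0, 0, 0], [25, 0, 0, 0, 0], [25, 0, 0, 0, 0]]]'

```text
time_s: 22.65
eef_pos: [0.5743, -0.1302, 0.161]
eef_rot: [0.0, 0.604, 0.797, -0.0]
force: [0.3, -0.1, -1.2]
opening: 0.0362
grip_force: 20.0
```

```bash
cat >> h.py <<'E'
def edge(tag):
    f=grab("wrist"); im=f["color"]; cv2.imwrite(f"pics/{tag}.png",im); a=np.radians(15.8)
    s=cv2.GaussianBlur(im.astype(np.float32).sum(2),(5,1),0)
    def gxy(p,z):
        d=ray(f,p,z)[:2]-[.5335,.0155]; return (d@[np.cos(a),np.sin(a)]).round(4),(d@[-np.sin(a),np.cos(a)]).round(4)
    print(np.round(tool()[:3,3],4),"nadir",gxy((318.6,105),.11))
    for c in (285,300,340,355):
        g=np.gradient(s[:,c]); k=np.argsort(-abs(g[20:200]))[:12]+20; k.sort()
        print(c,[(int(r),int(g[r]),gxy((c,r),.11)[1].item()) for r in k])
E
python3 -c "
from h import *
edge('e1')"
```

```text
[ 0.5744 -0.13    0.1611] nadir (np.float64(0.0003), np.float64(-0.0662))
285 [(77, -46, -0.0458), (78, -51, -0.0465), (101, 60, -0.0632), (102, 59, -0.0639), (103, 47, -0.0647), (109, -55, -0.0692), (110, -64, -0.0699), (160, -51, -0.1096), (169, 56, -0.1172), (170, 57, -0.1181), (172, -47, -0.1198), (173, -63, -0.1206)]
300 [(79, -53, -0.0472), (80, -50, -0.0479), (101, 64, -0.0632), (102, 70, -0.064), (103, 54, -0.0647), (105, -44, -0.0662), (106, -64, -0.0669), (115, -60, -0.0737), (116, -88, -0.0745), (117, -64, -0.0753), (165, 74, -0.1138), (166, 75, -0.1147)]
340 [(36, -41, -0.0179), (37, -37, -0.0185), (100, 42, -0.0625), (114, -39, -0.073), (115, -81, -0.0738), (116, -96, -0.0745), (117, -61, -0.0753), (164, 68, -0.113), (165, 105, -0.1139), (166, 75, -0.1147), (178, 36, -0.125), (179, 35, -0.1259)]
355 [(20, -10, -0.0075), (100, 18, -0.0625), (101, 25, -0.0633), (102, 21, -0.064), (103, 16, -0.0647), (104, 12, -0.0655), (115, -9, -0.0738), (175, -15, -0.1224), (176, -13, -0.1233), (178, 33, -0.125), (179, 33, -0.1259), (180, 14, -0.1267)]
```

Emit:
step_arm --plan '[[[25, 30, 0, 0, 0], [25, 65, 0, 0, 0], [25, 100, 0, 0, 0], [25, 125, 0, 0, 0], [25, 132, 0, 0, 0]]]'

```text
time_s: 23.2
eef_pos: [0.5379, -0.0004, 0.161]
eef_rot: [-0.0, 0.602, 0.798, 0.0]
force: [-0.1, -0.2, -0.8]
opening: 0.0359
grip_force: 20.0
```

Emit:
step_arm --plan '[[[25, 0, 0, 0, 0], [25, 0, 0, 0, 0], [25, 0, 0, 0, 0], [25, 0, 0, 0, 0], [25, 0, 0, 0, 0]]]'

```text
time_s: 23.7
eef_pos: [0.5388, -0.0029, 0.1609]
eef_rot: [-0.0, 0.603, 0.797, -0.0]
force: [0.2, 0.5, -0.4]
opening: 0.0357
grip_force: 20.0
```

```bash
python3 -c "
from h import *
edge('e2')
f=grab('wrist'); s=f['color'].astype(int).sum(2)
# x extent of + head top, rows 60 and 80
a=np.radians(15.8)
for r in (50,90):
    g=np.gradient(cv2.GaussianBlur(s[r].astype(np.float32).reshape(1,-1),(5,1),0)[0]); k=sorted(np.argsort(-abs(g))[:14])
    print(r,[(int(c),int(g[c]),round(float((ray(f,(c,r),.11)[:2]-[.5335,.0155])@[np.cos(a),np.sin(a)]),4)) for c in k])
"
```

```text
[ 0.5388 -0.0028  0.1609] nadir (np.float64(0.0008), np.float64(0.0659))
285 [(27, -58, 0.1201), (28, -69, 0.1194), (29, -38, 0.1188), (57, -40, 0.1002), (61, -31, 0.0974), (93, 40, 0.0747), (100, -36, 0.0696), (101, -60, 0.0689), (102, -81, 0.0681), (103, -61, 0.0674), (142, 49, 0.0372), (143, 49, 0.0364)]
300 [(26, -77, 0.1207), (27, -133, 0.1201), (28, -132, 0.1194), (29, -72, 0.1188), (85, 60, 0.0805), (86, 90, 0.0798), (87, 65, 0.0791), (104, 47, 0.0666), (125, -56, 0.0506), (126, -43, 0.0498), (142, 53, 0.0372), (143, 57, 0.0364)]
340 [(25, -34, 0.1214), (26, -95, 0.1207), (27, -145, 0.1201), (28, -123, 0.1194), (29, -55, 0.1188), (84, 51, 0.0812), (85, 93, 0.0805), (86, 85, 0.0798), (87, 45, 0.0791), (163, 55, 0.0199), (164, 62, 0.0191), (165, 35, 0.0182)]
355 [(97, -13, 0.0718), (98, -21, 0.071), (99, -26, 0.0703), (100, -31, 0.0696), (101, -32, 0.0688), (102, -16, 0.0681), (104, 22, 0.0666), (105, 12, 0.0658), (153, 30, 0.0282), (154, 56, 0.0274), (155, 49, 0.0266), (156, 21, 0.0257)]
50 [(270, 57, -0.0353), (271, 50, -0.0346), (284, -48, -0.0249), (285, -91, -0.0242), (286, -113, -0.0235), (287, -92, -0.0227), (288, -49, -0.022), (352, 66, 0.0256), (353, 73, 0.0264), (354, 55, 0.0271), (594, 63, 0.2056), (595, 62, 0.2064), (625, 51, 0.2287), (626, 46, 0.2294)]
90 [(263, -28, -0.0421), (267, 29, -0.0391), (268, 56, -0.0383), (269, 74, -0.0375), (270, 68, -0.0367), (271, 47, -0.036), (284, -33, -0.0259), (285, -31, -0.0252), (369, -31, 0.0397), (370, -34, 0.0405), (397, 32, 0.0613), (438, 30, 0.093), (439, 42, 0.0937), (440, 37, 0.0945)]
```

```bash
python3 -c "
from h import *
print(need(G(.0012,.0037,.061),np.radians(15.8)))
f=grab('wrist'); s=f['color'].astype(int).sum(2); print(s[255:272,300].tolist(), s[255:272,335].tolist()); T=tool()
for x in (.009,.010,.011): print(x,np.round(proj(f,(T@[x,0,-.059,1])[:3]),1))
"
```

```text
(array([ 22.6,   1.1, 100. ]), -0.0)
[254, 258, 260, 261, 262, 292, 386, 487, 517, 496, 473, 468, 466, 465, 465, 465, 466] [250, 256, 258, 258, 259, 291, 379, 475, 497, 477, 463, 459, 461, 458, 459, 459, 458]
0.009 [317.4 263.2]
0.01 [317.4 261.4]
0.011 [317.4 259.6]
```

Emit:
step_arm --plan '[[[25, 12, 1, 0, 0], [25, 22.6, 1.1, 0, 0], [25, 22.6, 1.1, 0, 0], [25, 22.6, 1.1, 20, 0], [25, 22.6, 1.1, 40, 0]]]'

```text
time_s: 24.35
eef_pos: [0.5343, 0.02, 0.1213]
eef_rot: [0.001, 0.603, 0.798, 0.0]
force: [-0.7, 0.1, -1.2]
opening: 0.0357
grip_force: 20.0
```

Emit:
step_arm --plan '[[[25, 0, 0, 20, 0], [25, 0, 0, 40, 0], [25, 0, 0, 53, 0], [25, 0, 0, 60, 0], [25, 0, 0, 60, 0]]]'

```text
time_s: 24.85
eef_pos: [0.533, 0.0199, 0.0603]
eef_rot: [-0.001, 0.603, 0.798, -0.0]
force: [-0.7, -0.3, -0.3]
opening: 0.0363
grip_force: 20.0
```

Emit:
step_arm --plan '[[[25, 0, 0, 0, 0], [25, 0, 0, 0, 0], [25, 0, 0, 0, 0], [25, 0, 0, 0, 0], [25, 0, 0, 0, 0]]]'

```text
time_s: 25.35
eef_pos: [0.5338, 0.0197, 0.0613]
eef_rot: [0.0, 0.603, 0.798, 0.0]
force: [-0.7, -0.8, -1.0]
opening: 0.0356
grip_force: 20.0
```

```bash
python3 -c "
from h import *
print(need(G(.0012,.0037,.061),np.radians(15.8)), ctrl.observe()['force'].round(1), ctrl.observe()['opening'])
g=grab('side'); print('mid predicted side px, prism top/bottom', [np.round(proj(g,G(.0012,.0027,z)),1).tolist() for z in (.05,.085,.12)])
T=tool(); f=grab('wrist'); s=f['color'].astype(int).sum(2)
print(s[255:272,300].tolist())
"
```

```text
(array([-0.3, -0.2,  0.3]), 0.0) [-0.7 -0.8 -1. ] 0.0355567477688421
mid predicted side px, prism top/bottom [[319.7, 221.0], [319.5, 210.1], [319.2, 198.9]]
[267, 267, 268, 270, 272, 307, 409, 524, 575, 584, 574, 561, 551, 550, 550, 549, 548]
```

```bash
python3 -c "
from rig import ctrl
print(ctrl.close_job())"
```

```text
the job is handed in; nothing more can be done
None
```

I handed the job in at about 25 s: all three chips are swept off the bed onto the table, and the scraper is set down on the table. The tall clear prism is gripped by its frosted sides and held upright at the middle of the light path, with the arm within about 0.3 mm of the position I measured for it.

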